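# Nest the matching cups at the lost property corner

## Task

Tidy the play cups standing on the bench: nest the three round footed cups into one upright stack and the two square footed cups into another, each stack standing on the bench and every cup pushed fully home in the one below. Stand the odd thick-walled pot, which nests with none of them, upright on the floor of the shallow wooden tray, and leave the drum, piggy bank and hammer where they are.

Things in the scene. Friction and masses are not known exactly. Their poses are not given: they have to be found in the camera images.
- round1: teal plastic round cup, 80 mm high, one of three alike: a foot 30 mm tall tapering from 49 mm diameter at the bottom to 55 mm, then a straight body 50 mm tall, 68 mm diameter outside, 61 inside; inner floor 34 mm up. A round foot drops into a round mouth until the shoulder sits on the rim: the upper cup is then 50 mm higher. Origin: centre of the underside, z up. About 90 g
- round2: teal plastic round cup, 80 mm high, one of three alike: a foot 30 mm tall tapering from 49 mm diameter at the bottom to 55 mm, then a straight body 50 mm tall, 68 mm diameter outside, 61 inside; inner floor 34 mm up. A round foot drops into a round mouth until the shoulder sits on the rim: the upper cup is then 50 mm higher. Origin: centre of the underside, z up. About 90 g
- round3: teal plastic round cup, 80 mm high, one of three alike: a foot 30 mm tall tapering from 49 mm diameter at the bottom to 55 mm, then a straight body 50 mm tall, 68 mm diameter outside, 61 inside; inner floor 34 mm up. A round foot drops into a round mouth until the shoulder sits on the rim: the upper cup is then 50 mm higher. Origin: centre of the underside, z up. About 90 g
- square1: teal plastic square cup, 80 mm high, one of two alike: a square foot 30 mm tall, 47 mm wide (43 in its lowest 12 mm), then a straight body 50 mm tall, 61 mm wide outside, 53 inside; inner floor 34 mm up. The foot enters the other square mouth with sides parallel (any quarter turn); nested, the upper is 50 mm higher. Origin: centre of the underside, x, y along its sides, z up. About 90 g
- square2: teal plastic square cup, 80 mm high, one of two alike: a square foot 30 mm tall, 47 mm wide (43 in its lowest 12 mm), then a straight body 50 mm tall, 61 mm wide outside, 53 inside; inner floor 34 mm up. The foot enters the other square mouth with sides parallel (any quarter turn); nested, the upper is 50 mm higher. Origin: centre of the underside, x, y along its sides, z up. About 90 g
- pot: teal plastic pot, round, 80 mm high, straight-sided all the way down with no foot, 66 mm in outside diameter, with a thick 10 mm wall (46 mm mouth): nothing nests in it and it nests in nothing. Origin at the centre of the underside, z up. About 120 g
- tray: shallow open square tray of brown wood for things without a mate, fixed on the bench left or right of the cups; 160 mm square outside, 148 mm inside, walls 6 mm thick and 35 mm high, floor 6 mm thick. Origin at the centre of its underside, x and y along its sides, z up
- drum: bystander: toy tin drum standing upright, 108 mm diameter, 80 mm high, on the side of the cups away from the tray. Origin at the centre of its underside
- piggy: bystander: brown ceramic piggy bank, about 130 mm long, 90 mm wide, 107 mm high, beyond the cups. Origin on the bench under its middle
- hammer: bystander: wooden toy hammer lying flat, about 180 mm long, head 46 x 85 x 46 mm, beyond the cups. Origin on the bench under its middle, x along the handle towards the head
Mind the look-alikes: they are no part of the job. What is shaped like the square2 but blue is not meant.

How it is judged:
By the outcome, as a careful person would: the job done as asked, in the order asked, and still so for the second after the job is handed in, with the robot touching nothing.
It also fails if it takes over 72 s, if anything falls off the work surface, if the arm or the gripper's body presses on something with over 40 N, if the wrist force passes 120 N, or if a joint passes its speed limit or range.

## Robot

A 6-joint arm with a two-finger parallel gripper is mounted at the origin on the work surface. World frame = base frame: x ahead of the robot, y to its left, z up, the work surface at z = 0. Lengths are in m, angles in rad, forces in N, time in s.
With the tool pointing down it reaches from about 0.25 to 0.8 m from the base axis. Payload 3.9 kg.
Tool frame: the origin (TCP) lies at the very end of the fingers, on their centre line; the grasp point (between the pads) lies r.grasp_offset behind it (r.grasp_offset is the distance from the TCP to the grasp point, in m); z points along the fingers, y is the line along which they close (so a half turn about z gives the same grasp; the last joint's range is limited). The gripper opens to 85 mm and grips with 20 to 120 N. Pads are 22 mm wide; open, the fingers measure 114 mm over their backs; the gripper's body (76 mm by 85 mm) begins 54 mm behind the grasp point. The pads swing forward as they close: fully open they stand 13 mm farther back than shut.
Start: joints at [1.205, 0.26, -0.138, 1.173, 0, 1.571], TCP at [0.188, 0.49, 0.231] pointing down, gripper open.
Joint ranges: [-2.78, 2.78], [-0.83, 1.72], [-1.28, 1.37], [-1.9, 2.12], [-1.57, 1.48], [-3.14, 3.14]. Speed limits (rad/s): [2.57, 2.57, 3.14, 3.14, 3.14, 3.14].

## Interface

Orientations are given as a unit quaternion [w, x, y, z].
In Python, from rig import r, imaging, close_job gives the robot as it stands.
- The arm moves only by the tool drive_tool, never from a script. Its argument "series" is a list of rows, each a list of 3 entries, a list of its own where there are three numbers: the shift along the tool's x, y, z in mm, then the turn, a rotation vector about the tool's x, y, z in rad, then the opening, from 0 (shut) to 1 (fully open). In form: [[[x, y, z], [wx, wy, wz], grip], ...]. A call has 1 to 5 rows; each row shifts and turns the commanded pose from where the row before left it, along the tool's axes as they then stand; what a row does not reach is not made up. A row lasts 1/12 s, in which the tool goes at most 41.7 mm and 7.16 degrees, less where a joint would pass 70% of its speed; a pose out of reach is approached as far as the arm can. A call is refused whole if a number of a shift passes 41.7 or a number of a turn 0.125, either way. A call with a gripper value outside its range is refused whole. The fingers move at their own pace and stop on an object; "grip_force" is the grip in N (left out, the last holds). Time passes only in rows, so rows that do not move let the fingers close. It gives the time, the measured TCP pose, the force, the opening and the grip force at its end, in the units of the state.
- r.sense(): the state, without advancing time (a new reading comes with each control period).
- imaging.read_camera(name): name is "scene" or "top" or "wrist"; returns (picture, depth): 400x640x3 uint8, blue, green, red; 400x640 float32, m along the optical axis (not along the pixel's ray), 0 where there is no reading.
- imaging.get_calibration(name): a dict with "fx", "fy", "cx", "cy" (pixels), "R" (3x3) and "t" (3): a world point X has camera coordinates R X + t. Camera axes: x right, y down, z forward; pixel columns grow to the right and rows downward; lengths in m; the calibration is good to about 2 mm. A picture is of the moment at which its call begins: read the wrist's pose just before it. get_calibration takes no time and is no camera call; for the wrist camera it gives the pose at the moment of the call.
- close_job(): hands the job in; it is judged then, once.
The state is a dict: "t": time; "joint_positions": joint angles; "joint_vel": joint speeds; "effort": joint torques, N m; "tcp_pos": TCP position; "tool_rot": TCP orientation; "force": force on the tool from outside, world axes, zero at the start; "wrist_torque": the same for the moment, N m; "finger_gap": opening from 0.0 (shut) to 1.0 (fully open); "gripper_force": force on a finger pad.
Only numpy, scipy, OpenCV 4.12 (cv2) and the standard library are available. Lean on these libraries where they do the work, as an engineer would, in place of code of your own. Each camera call takes 0.05 s, during which the arm holds its last target. There are 200 camera calls.

## Working session

There is one attempt and no reset: what is moved stays moved. The work goes in short steps, Python scripts to look and compute and a tool call to move; the robot and the scene stay as the last step left them, time stands still between calls to the robot, and variables do not carry over. Pictures are saved under pics/ and viewed, at most 10 in all, crops included, and the job is handed in when it is done.

Besides the shell and the picture viewer there is one more tool, called as name(argument=value, ...) on one line, values as JSON. drive_tool: Moves the arm, as the interface text tells. Its arguments: {"type":"object","properties":{"series":{"type":"array"},"grip_force":{"type":"number"}},"required":["series"]}

```bash
mkdir -p pics; ls; python3 - <<'E'
from rig import r, imaging
import cv2,numpy as np
print(r.sense(), r.grasp_offset)
for n in("top","scene"):
    p,d=imaging.read_camera(n); cv2.imwrite(f"pics/{n}0.png",p); np.savez(f"pics/{n}0.npz",p=p,d=d,**imaging.get_calibration(n)); print(imaging.get_calibration(n))
E
```

```text
pics
{'t': 0.0, 'joint_positions': array([ 1.20504942e+00,  2.60696910e-01, -1.39411615e-01,  1.17268040e+00,
       -2.65012625e-05,  1.57080073e+00]), 'joint_vel': array([ 0.00092085,  0.00132662, -0.00067984, -0.00027605, -0.00042933,
        0.00043004]), 'effort': array([ 6.93724614e-04, -4.05674958e+01,  2.53923100e+01,  1.88719702e-02,
       -2.08471499e-05,  5.47942619e-06]), 'tcp_pos': array([0.18752424, 0.48962346, 0.23044204]), 'tool_rot': array([-1.68150967e-04,  1.81857918e-01,  9.83324313e-01, -9.82095934e-04]), 'force': array([ 0.06210405,  0.324542  , -1.09675624]), 'wrist_torque': array([-0.0002694 ,  0.06114907, -0.00859376]), 'gripper_force': 0.0, 'finger_gap': 0.9998068485987335} 0.0187
{'fx': 415.9275550627076, 'fy': 415.9275550627076, 'cx': 319.2643863366823, 'cy': 198.38612009149006, 'R': array([[ 0.00474398, -0.99988602,  0.01433315],
       [-0.99369389, -0.00631937, -0.1119487 ],
       [ 0.11202652, -0.01371168, -0.99361061]]), 't': array([-0.00356107,  0.60118426,  1.1372694 ])}
{'fx': 512.5264814806242, 'fy': 512.5264814806242, 'cx': 317.1387428072756, 'cy': 199.04022083171992, 'R': array([[-0.7989626 ,  0.60136943,  0.00368339],
       [ 0.50902007,  0.67950606, -0.52836549],
       [-0.32024574, -0.42026935, -0.84900904]]), 't': array([ 0.48371481, -0.30320215,  1.60653534])}
```

View pics/top0.png

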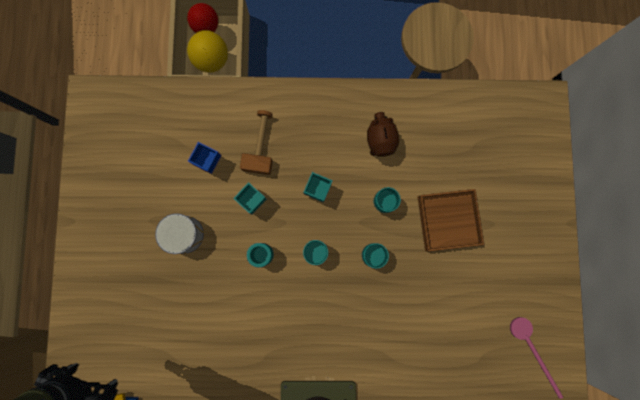

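View pics/scene0.png

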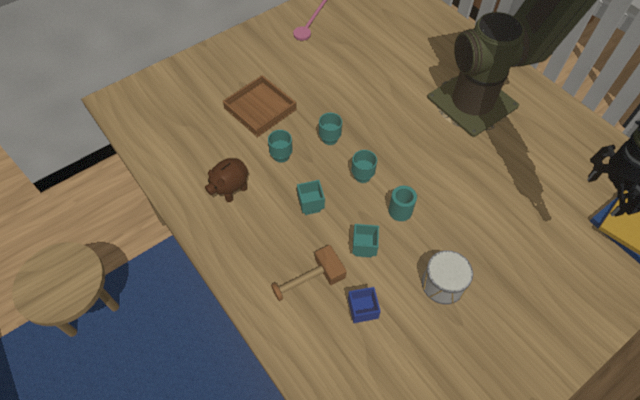

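Candidates (top image): the thick-walled pot is at (260,255). The round cups are at (316,252), (375,256) and (387,201). The square teal cups are at (250,199) and (318,187), and the blue look-alike at (205,157) is excluded. The tray is at (450,221), the drum (179,234), the piggy (383,135) and the hammer (258,145).

```bash
cat > h.py <<'E'
import numpy as np,cv2
from scipy.optimize import least_squares
def cloud(d,K):
    v,u=np.mgrid[:d.shape[0],:d.shape[1]]
    c=np.stack([(u-K['cx'])/K['fx']*d,(v-K['cy'])/K['fy']*d,d],-1)
    return (c-K['t'])@K['R']
def teal(p):
    h=cv2.cvtColor(p,cv2.COLOR_BGR2HSV); return (h[...,0]>78)&(h[...,0]<100)&(h[...,1]>90)&(h[...,2]>25)
def circ(P,R=.034):  # robust circle through rim outer points
    f=lambda q:np.hypot(P[:,0]-q[0],P[:,1]-q[1])-q[2]
    return least_squares(f,[*P[:,:2].mean(0),R],loss='soft_l1',f_scale=.002).x
def rect(P):
    (c,s,a)=cv2.minAreaRect((P[:,:2]*1000).astype(np.float32)); return np.array(c)/1000,np.array(s)/1000,a
E
python3 - <<'E'
from h import *
from rig import r
for n in("top","scene"):
    Z=np.load(f"pics/{n}0.npz");X=cloud(Z['d'],Z);m=teal(Z['p'])&(Z['d']>0)
    N,L,S,C=cv2.connectedComponentsWithStats(m.astype(np.uint8))
    for i in range(1,N):
        if S[i,4]<60: continue
        P=X[(L==i)]; rim=P[(P[:,2]>.07)&(P[:,2]<.09)]
        if len(rim)<10: continue
        print(n,C[i].round(),len(rim),'zmax',P[:,2].max().round(3),'circ',circ(rim).round(4),'rect',*[np.round(x,4) for x in rect(rim)])
    # brown tray: z 20-45mm
    if n=="top":
        for nm,(a,b,c,e) in dict(tray=(185,255,412,490),drum=(205,262,150,208),pig=(105,165,360,405),ham=(105,180,235,275)).items():
            Q=X[a:b,c:e].reshape(-1,3);Q=Q[Q[:,2]>.015]; print(nm,Q.min(0).round(3),Q.max(0).round(3),rect(Q))
Z=np.load("pics/top0.npz");cv2.imwrite("pics/crop0.png",cv2.resize(Z['p'][130:280,180:410],None,fx=3,fy=3,interpolation=2))
E
```

```text
top [318. 187.] 125 zmax 0.085 circ [0.6294 0.0049 0.0317] rect [0.6294 0.0047] [0.0595 0.0604] 67.2178
top [250. 198.] 129 zmax 0.086 circ [0.5973 0.1897 0.0317] rect [0.5972 0.1902] [0.0609 0.059 ] 46.7207
top [387. 200.] 93 zmax 0.084 circ [ 0.5948 -0.1854  0.0316] rect [ 0.5947 -0.1852] [0.0636 0.0648] 33.973
top [315. 252.] 70 zmax 0.084 circ [0.4519 0.01   0.0314] rect [0.4521 0.0098] [0.0637 0.0615] 0.0661
top [259. 255.] 240 zmax 0.085 circ [0.4444 0.1604 0.0278] rect [0.4449 0.1601] [0.0608 0.0635] 0.2709
top [375. 255.] 100 zmax 0.085 circ [ 0.4437 -0.1508  0.0315] rect [ 0.4425 -0.1512] [0.0633 0.0664] 0.2299
tray [ 0.455 -0.464  0.015] [0.631 0.016 1.197] (array([ 0.52562744, -0.21792599]), array([0.16007535, 0.47738846]), 6.788467884063721)
drum [0.447 0.016 0.015] [0.552 0.436 1.197] (array([0.50065649, 0.22621851]), array([0.10485835, 0.42019989]), 0.5189688801765442)
pig [ 0.47  -0.219  0.016] [0.842 0.016 1.197] (array([ 0.64063983, -0.11571683]), array([0.09700599, 0.41985083]), 65.3796615600586)
ham [0.47  0.016 0.016] [0.856 0.224 1.197] (array([0.64782251, 0.14196822]), array([0.41569666, 0.13157774]), 17.78650665283203)
scene [330. 127.] 39 zmax 0.086 circ [ 0.4452 -0.1507  0.033 ] rect [ 0.4633 -0.1343] [0.0241 0.0611] 42.2714
scene [280. 144.] 104 zmax 0.087 circ [ 0.5982 -0.1833  0.0318] rect [ 0.5988 -0.184 ] [0.0697 0.0615] 63.8295
scene [364. 165.] 79 zmax 0.086 circ [0.454  0.0125 0.0315] rect [0.4587 0.0101] [0.0671 0.0546] 68.4114
scene [310. 196.] 152 zmax 0.085 circ [0.6326 0.007  0.0318] rect [0.634  0.0074] [0.0667 0.0581] 66.8875
scene [403. 197.] 193 zmax 0.088 circ [0.4469 0.1629 0.0277] rect [0.4472 0.1632] [0.0657 0.0604] 83.1058
scene [364. 239.] 163 zmax 0.088 circ [0.5999 0.1931 0.0319] rect [0.6003 0.1917] [0.0639 0.0577] 48.8054
```

View pics/crop0.png

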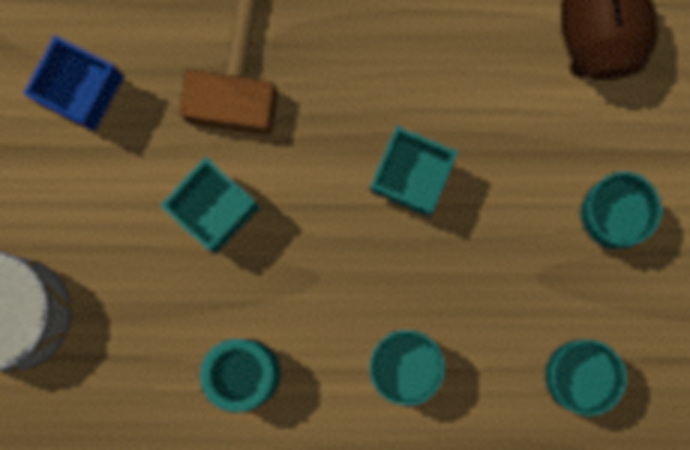

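The crop confirms the choices: the thick wall of the pot is at crop (240,375), the thin-walled round cups are at (408,368), (587,376) and (621,210), and the teal squares are at (210,205) and (413,170). The blue one is at (75,82). I'll stack on round B (0.4445,-0.151).

```bash
cat >> h.py <<'E'
from scipy.spatial.transform import Rotation as Ro
def plan(r,*T):  # targets (x,y,z,theta deg of tool y): per-row shifts in mm, turns
    s=r.sense();p=np.array(s['tcp_pos']);q=np.array(s['tool_rot']);R=Ro.from_quat(q[[1,2,3,0]])
    print('t',round(s['t'],2),'p',p.round(4),'th',round(np.degrees(np.arctan2(*R.as_matrix()[[1,0],[1,1]])),2),'gap',round(s['finger_gap'],3),'F',s['force'].round(1),'q6',s['joint_positions'][5].round(2))
    for t in T:
        a=np.radians(t[3]);y=np.array([np.cos(a),np.sin(a),0]);z=np.array([0,0,-1.]);G=Ro.from_matrix(np.stack([np.cross(y,z),y,z],1))
        w=(R.inv()*G).as_rotvec();n=int(max(np.ceil(np.linalg.norm(np.array(t[:3])-p)/.0405),np.ceil(np.linalg.norm(w)/.12),1))
        # rotation first-order: shift in the tool axes of the start
        print(t,'n',n,'total',(R.inv().apply(np.array(t[:3])-p)*1000).round(1),'per row',(R.inv().apply(np.array(t[:3])-p)*1000/n).round(2),'w/row',(w/n).round(4))
        p=np.array(t[:3]);R=G
E
python3 - <<'E'
from h import *
from rig import r
plan(r,(.453,.011,.14,69.05),(.453,.011,.038,69.05),(.453,.011,.145,69.05),(.4445,-.151,.145,69.05),(.4445,-.151,.091,69.05))
Z=np.load("pics/top0.npz");X=cloud(Z['d'],Z)[180:262,410:495].reshape(-1,3)
Q=X[(X[:,2]>.027)&(X[:,2]<.045)&(X[:,0]<.68)&(abs(X[:,0])>.4)];print(len(Q),rect(Q))
Z=np.load("pics/scene0.npz");X=cloud(Z['d'],Z)[70:138,215:300].reshape(-1,3)
Q=X[(X[:,2]>.027)&(X[:,2]<.045)];print(len(Q),rect(Q))
E
```

```text
t 0.1 p [0.1876 0.4897 0.2306] th 69.04 gap 1.004 F [0.  0.1 0.3] q6 1.57
(0.453, 0.011, 0.14, 69.05) n 14 total [-419.1 -351.9   91.2] per row [-29.94 -25.14   6.51] w/row [-0.0001 -0.     -0.    ]
(0.453, 0.011, 0.038, 69.05) n 3 total [  0.   0. 102.] per row [ 0.  0. 34.] w/row [0. 0. 0.]
(0.453, 0.011, 0.145, 69.05) n 3 total [   0.    0. -107.] per row [  0.     0.   -35.67] w/row [0. 0. 0.]
(0.4445, -0.151, 0.145, 69.05) n 5 total [ -50.  -154.3    0. ] per row [-10.   -30.87   0.  ] w/row [0. 0. 0.]
(0.4445, -0.151, 0.091, 69.05) n 2 total [ 0.  0. 54.] per row [ 0.  0. 27.] w/row [0. 0. 0.]
537 (array([ 0.54424567, -0.37413574]), array([0.16011588, 0.16265262]), 6.82675838470459)
521 (array([ 0.5456217, -0.3709957]), array([0.16436514, 0.16716496]), 7.603496551513672)
```

drive_tool(series=[[[-30, -25, 6.5], [0, 0, 0], 1], [[-30, -25, 6.5], [0, 0, 0], 1], [[-30, -25, 6.5], [0, 0, 0], 1], [[-30, -25, 6.5], [0, 0, 0], 1], [[-30, -25, 6.5], [0, 0, 0], 1]], grip_force=30)

```text
t: 0.52
tcp_pos: [0.2833, 0.3181, 0.1982]
tool_rot: [-0.0, 0.181, 0.983, -0.0]
force: [1.5, 1.0, -0.3]
finger_gap: 1.0
gripper_force: 0.0
```

drive_tool(series=[[[-30, -25, 6.5], [0, 0, 0], 1], [[-30, -25, 6.5], [0, 0, 0], 1], [[-30, -25, 6.5], [0, 0, 0], 1], [[-30, -25, 6.5], [0, 0, 0], 1], [[-30, -25, 6.5], [0, 0, 0], 1]])

```text
t: 0.93
tcp_pos: [0.3787, 0.1476, 0.1659]
tool_rot: [-0.0, 0.182, 0.983, -0.0]
force: [0.8, 0.3, -0.5]
finger_gap: 0.998
gripper_force: 0.0
```

drive_tool(series=[[[-30, -25, 6.5], [0, 0, 0], 1], [[-30, -25, 6.5], [0, 0, 0], 1], [[-30, -25, 6.5], [0, 0, 0], 1], [[-29, -27, 6.5], [0, 0, 0], 1], [[0, 0, 0], [0, 0, 0], 1]])

```text
t: 1.35
tcp_pos: [0.4558, 0.0061, 0.1392]
tool_rot: [0.001, 0.186, 0.983, -0.001]
force: [-0.6, 0.7, -0.0]
finger_gap: 0.999
gripper_force: 0.0
```

```bash
python3 - <<'E'
from h import *
from rig import r,imaging
plan(r,(.453,.011,.14,69.05))
K=imaging.get_calibration("wrist");p,d=imaging.read_camera("wrist");cv2.imwrite("pics/w1.png",p)
X=cloud(d,K);m=teal(p)&(d>0)&(X[...,2]>.07)&(X[...,2]<.09)
N,L,S,C=cv2.connectedComponentsWithStats(m.astype(np.uint8))
for i in range(1,N):
    if S[i,4]>100: print(C[i].round(),S[i,4],circ(X[L==i]).round(4),rect(X[L==i]))
E
```

```text
t 1.35 p [0.4558 0.0061 0.1392] th 68.59 gap 0.999 F [-0.6  0.7 -0. ] q6 0.39
(0.453, 0.011, 0.14, 69.05) n 1 total [ 4.4  3.6 -0.8] per row [ 4.42  3.56 -0.78] w/row [-0.0024  0.0023 -0.008 ]
[574. 105.] 7464 [0.4449 0.1596 0.0276] (array([0.44560965, 0.16209738]), array([0.06577806, 0.06430739]), 56.73554611206055)
[326. 209.] 1809 [0.4536 0.0117 0.0317] (array([0.45364282, 0.01180463]), array([0.06572047, 0.06630941]), 61.727745056152344)
[ 96. 283.] 3606 [ 0.4459 -0.1493  0.0318] (array([ 0.4461564 , -0.14955809]), array([0.06666177, 0.06719936]), 37.04017639160156)
[615. 304.] 2135 [0.5973 0.1916 0.0314] (array([0.59143958, 0.16920282]), array([0.03843004, 0.07314738]), 85.64226531982422)
[407. 384.] 200 [-61.9083  26.7057  67.9712] (array([0.60360895, 0.01582461]), array([0.02624119, 0.00237036]), 67.58605194091797)
```

View pics/w1.png

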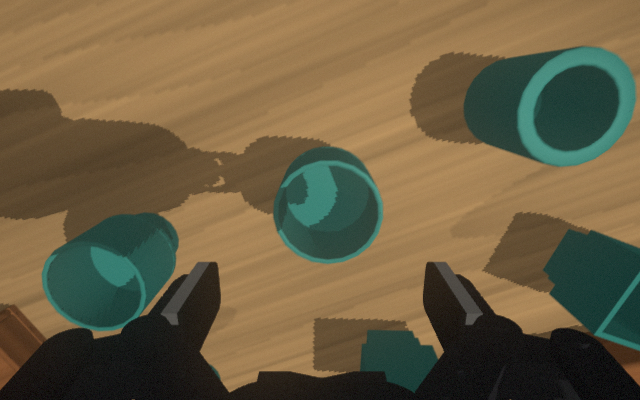

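The wrist view shows round A at (326,209) between the fingers, round B at (96,283) and the pot at (574,105). The positions agree to within about 1.5 mm.

drive_tool(series=[[[0, 0, 0], [0, 0, 0], 1], [[0, 0, 0], [0, 0, 0], 1]])

```text
t: 1.57
tcp_pos: [0.4523, 0.0123, 0.1401]
tool_rot: [-0.001, 0.182, 0.983, 0.0]
force: [-0.7, 0.1, 0.3]
finger_gap: 1.005
gripper_force: 0.0
```

```bash
python3 - <<'E'
from h import *
from rig import r,imaging
plan(r,(.4535,.0115,.14,69.05))
E
```

```text
t 1.57 p [0.4523 0.0123 0.1401] th 69.08 gap 1.005 F [-0.7  0.1  0.3] q6 0.39
(0.4535, 0.0115, 0.14, 69.05) n 1 total [-1.4 -0.3  0.1] per row [-1.44 -0.34  0.11] w/row [-0.0001 -0.0014  0.0005]
```

drive_tool(series=[[[-1, 0, 25], [0, 0, 0], 1], [[0, 0, 35], [0, 0, 0], 1], [[0, 0, 30], [0, 0, 0], 1], [[0, 0, 12], [0, 0, 0], 1], [[0, 0, 0], [0, 0, 0], 0.5]], grip_force=30)

```text
t: 1.98
tcp_pos: [0.4504, 0.0129, 0.0358]
tool_rot: [-0.003, 0.18, 0.984, -0.001]
force: [-0.6, -0.1, -1.1]
finger_gap: 0.885
gripper_force: 0.0
```

drive_tool(series=[[[0, 0, 0], [0, 0, 0], 0.3], [[0, 0, 0], [0, 0, 0], 0.3], [[0, 0, 0], [0, 0, 0], 0.3], [[0, 0, 0], [0, 0, 0], 0.3]])

```text
t: 2.32
tcp_pos: [0.4553, 0.0117, 0.0396]
tool_rot: [0.001, 0.182, 0.983, 0.0]
force: [0.8, -0.0, -0.6]
finger_gap: 0.77
gripper_force: 33.5
```

drive_tool(series=[[[0, 0, -25], [0, 0, 0], 0.3], [[0, 0, -38], [0, 0, 0], 0.3], [[0, 0, -30], [0, 0, 0], 0.3], [[0, 0, -12], [0, 0, 0], 0.3], [[0, 0, 0], [0, 0, 0], 0.3]])

```text
t: 2.73
tcp_pos: [0.4574, 0.0114, 0.1475]
tool_rot: [0.004, 0.182, 0.983, 0.001]
force: [0.6, -0.2, -0.8]
finger_gap: 0.771
gripper_force: 34.3
```

```bash
python3 - <<'E'
from h import *
from rig import r,imaging
plan(r,(.4455,-.15,.145,69.05),(.4455,-.15,.089,69.05))
E
```

```text
t 2.73 p [0.4574 0.0114 0.1475] th 69.03 gap 0.771 F [ 0.6 -0.2 -0.8] q6 0.39
(0.4455, -0.15, 0.145, 69.05) n 4 total [ -46.6 -155.     2.4] per row [-11.64 -38.74   0.59] w/row [ 0.0009  0.0021 -0.0001]
(0.4455, -0.15, 0.089, 69.05) n 2 total [ 0.  0. 56.] per row [ 0.  0. 28.] w/row [0. 0. 0.]
```

drive_tool(series=[[[-8, -24, 0], [0, 0, 0], 0.3], [[-12, -38, 0], [0, 0, 0], 0.3], [[-12, -38, 0], [0, 0, 0], 0.3], [[-12, -36, 0], [0, 0, 0], 0.3], [[-6, -18, 0], [0, 0, 0], 0.3]])

```text
t: 3.15
tcp_pos: [0.4449, -0.1537, 0.1425]
tool_rot: [-0.0, 0.183, 0.983, -0.001]
force: [-0.2, 0.1, -1.0]
finger_gap: 0.772
gripper_force: 34.4
```

drive_tool(series=[[[0, 0, 0], [0, 0, 0], 0.3], [[0, 0, 0], [0, 0, 0], 0.3], [[0, 0, 0], [0, 0, 0], 0.3]])

```text
t: 3.4
tcp_pos: [0.4449, -0.1497, 0.1426]
tool_rot: [-0.001, 0.182, 0.983, 0.0]
force: [0.0, 0.6, -1.0]
finger_gap: 0.768
gripper_force: 34.4
```

```bash
python3 - <<'E'
from h import *
from rig import r,imaging
plan(r,(.4455,-.15,.089,69.05))
K=imaging.get_calibration("wrist");p,d=imaging.read_camera("wrist");cv2.imwrite("pics/w2.png",p)
X=cloud(d,K)
for lo,hi in((.07,.092),(.17,.2)):
  m=teal(p)&(d>0)&(X[...,2]>lo)&(X[...,2]<hi)
  N,L,S,C=cv2.connectedComponentsWithStats(m.astype(np.uint8))
  for i in range(1,N):
    if S[i,4]>100: P=X[L==i];print(C[i].round(),S[i,4],circ(P).round(4),rect(P),P[:,2].min().round(3),P[:,2].max().round(3))
E
```

```text
t 3.4 p [ 0.4449 -0.1497  0.1426] th 69.04 gap 0.768 F [ 0.   0.6 -1. ] q6 0.04
(0.4455, -0.15, 0.089, 69.05) n 2 total [-0.7 -0.1 53.6] per row [-0.37 -0.06 26.79] w/row [ 0.0003 -0.0009 -0.0001]
[317. 185.] 929 [ 0.4454 -0.1505  0.0316] (array([ 0.42865088, -0.14530971]), array([0.0662005 , 0.03131373]), 72.07656860351562) 0.07 0.083
[601. 336.] 1164 [ 0.6517 -0.0069  0.0537] (array([0.60879419, 0.00877349]), array([0.0500294 , 0.01723076]), 67.51542663574219) 0.07 0.083
[633. 385.] 378 [ 0.6311 -0.0249  0.056 ] (array([0.65302106, 0.02563172]), array([0.00799356, 0.03315136]), 57.27715301513672) 0.07 0.081
[321. 301.] 9735 [ 0.4458 -0.1492  0.0315] (array([ 0.44601654, -0.14913573]), array([0.06638024, 0.06556647]), 82.98332977294922) 0.17 0.188
```

View pics/w2.png

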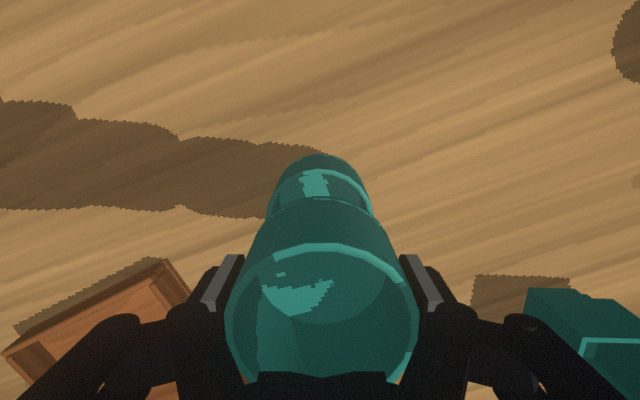

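The held cup (rim at (321,301)) lines up with round B below (rim at (317,185)) to within about 1.5 mm. Lowering.

drive_tool(series=[[[0, -1, 20], [0, 0, 0], 0.3], [[0, 0, 20], [0, 0, 0], 0.3], [[0, 0, 8], [0, 0, 0], 0.3], [[0, 0, 5], [0, 0, 0], 0.3], [[0, 0, 0], [0, 0, 0], 0.3]])

```text
t: 3.87
tcp_pos: [0.4446, -0.1502, 0.0894]
tool_rot: [-0.001, 0.181, 0.983, 0.0]
force: [-0.3, -0.2, -0.5]
finger_gap: 0.773
gripper_force: 34.3
```

drive_tool(series=[[[0, 0, 1], [0, 0, 0], 0.3], [[0, 0, 1], [0, 0, 0], 0.3], [[0, 0, 0], [0, 0, 0], 0.3]])

```text
t: 4.12
tcp_pos: [0.446, -0.1514, 0.089]
tool_rot: [0.001, 0.182, 0.983, -0.0]
force: [0.3, 0.2, -1.3]
finger_gap: 0.769
gripper_force: 34.3
```

drive_tool(series=[[[0, 0, 1.5], [0, 0, 0], 0.3], [[0, 0, 0], [0, 0, 0], 0.3], [[0, 0, 0], [0, 0, 0], 0.3]])

```text
t: 4.37
tcp_pos: [0.4462, -0.1515, 0.0879]
tool_rot: [0.001, 0.182, 0.983, 0.0]
force: [-1.7, 1.3, 5.2]
finger_gap: 0.772
gripper_force: 34.8
```

drive_tool(series=[[[0, 0, 1.5], [0, 0, 0], 0.3], [[0, 0, 0], [0, 0, 0], 0.3], [[0, 0, 0], [0, 0, 0], 0.3]])

```text
t: 4.62
tcp_pos: [0.4464, -0.1516, 0.0878]
tool_rot: [0.002, 0.182, 0.983, -0.0]
force: [-3.4, 1.2, 16.6]
finger_gap: 0.775
gripper_force: 35.7
```

drive_tool(series=[[[0, 0, -2], [0, 0, 0], 0.3], [[0, 0, 0], [0, 0, 0], 1], [[0, 0, 0], [0, 0, 0], 1], [[0, 0, 0], [0, 0, 0], 1], [[0, 0, -25], [0, 0, 0], 1]])

```text
t: 5.03
tcp_pos: [0.4418, -0.1502, 0.1087]
tool_rot: [-0.004, 0.182, 0.983, 0.001]
force: [0.4, -0.4, -0.2]
finger_gap: 0.999
gripper_force: 0.0
```

drive_tool(series=[[[0, 0, -35], [0, 0, 0], 1], [[0, 0, 0], [0, 0, 0], 1], [[0, 0, 0], [0, 0, 0], 1]])

```text
t: 5.28
tcp_pos: [0.4471, -0.1519, 0.1488]
tool_rot: [0.002, 0.182, 0.983, -0.0]
force: [-0.1, 0.5, -1.6]
finger_gap: 1.0
gripper_force: 0.0
```

```bash
cat >> h.py <<'E'
def look(imaging,bands):
  K=imaging.get_calibration("wrist");p,d=imaging.read_camera("wrist");X=cloud(d,K)
  for lo,hi in bands:
    m=teal(p)&(d>0)&(X[...,2]>lo)&(X[...,2]<hi)
    N,L,S,C=cv2.connectedComponentsWithStats(m.astype(np.uint8))
    for i in range(1,N):
      if S[i,4]>150: P=X[L==i];c=rect(P);print(lo,C[i].round(),S[i,4],'circ',circ(P).round(4),'rect',c[0].round(4),c[1].round(4),round(c[2],1),'z',np.percentile(P[:,2],[5,95]).round(3))
  return p
E
python3 - <<'E'
from h import *
from rig import r,imaging
plan(r,(.597,-.184,.155,69.05),(.597,-.184,.039,69.05))
look(imaging,[(.07,.09),(.12,.14)])
E
```

```text
t 5.28 p [ 0.4471 -0.1519  0.1488] th 69.04 gap 1.0 F [-0.1  0.5 -1.6] q6 0.04
(0.597, -0.184, 0.155, 69.05) n 4 total [-151.5   23.7   -5.5] per row [-37.87   5.92  -1.37] w/row [ 0.      0.0011 -0.    ]
(0.597, -0.184, 0.039, 69.05) n 3 total [  0.   0. 116.] per row [ 0.    0.   38.67] w/row [0. 0. 0.]
0.07 [322. 171.] 756 circ [ 0.4476 -0.1515  0.0338] rect [ 0.4253 -0.1426] [0.0626 0.0225] 68.1 z [0.075 0.088]
0.07 [321. 228.] 5382 circ [ 0.4553 -0.1546  0.0192] rect [ 0.4552 -0.1545] [0.061  0.0473] 70.3 z [0.084 0.087]
0.07 [604. 325.] 974 circ [ 1.1359 -0.2017  0.5746] rect [0.6037 0.0126] [0.0532 0.0091] 72.6 z [0.071 0.081]
0.07 [635. 363.] 362 circ [ -82.8785 -207.8924  224.0706] rect [0.6441 0.0298] [0.0046 0.0367] 69.6 z [0.07 0.08]
0.07 [348. 365.] 916 circ [ 0.599  -0.1854  0.0341] rect [ 0.5757 -0.176 ] [0.0615 0.021 ] 67.4 z [0.071 0.081]
0.12 [319. 248.] 3913 circ [ 0.4473 -0.1514  0.0317] rect [ 0.448  -0.1518] [0.066 0.067] 68.7 z [0.121 0.132]
```

drive_tool(series=[[[-24, 4, -3], [0, 0, 0], 1], [[-38, 6, -3], [0, 0, 0], 1], [[-38, 6, 0], [0, 0, 0], 1], [[-34, 5, 0], [0, 0, 0], 1], [[-17, 2, 0], [0, 0, 0], 1]])

```text
t: 5.75
tcp_pos: [0.5978, -0.1844, 0.151]
tool_rot: [0.0, 0.182, 0.983, 0.0]
force: [0.4, 0.2, -0.6]
finger_gap: 1.001
gripper_force: 0.0
```

drive_tool(series=[[[0, 0, 10], [0, 0, 0], 1], [[0, 0, 0], [0, 0, 0], 1], [[0, 0, 0], [0, 0, 0], 1], [[0, 0, 0], [0, 0, 0], 1]])

```text
t: 6.08
tcp_pos: [0.5922, -0.1832, 0.1422]
tool_rot: [-0.002, 0.182, 0.983, 0.0]
force: [-0.1, 0.0, -0.4]
finger_gap: 1.003
gripper_force: 0.0
```

```bash
python3 - <<'E'
from h import *
from rig import r,imaging
plan(r,(.5975,-.185,.039,69.05))
look(imaging,[(.07,.09)])
E
```

```text
t 6.08 p [ 0.5922 -0.1832  0.1422] th 69.03 gap 1.003 F [-0.1  0.  -0.4] q6 0.07
(0.5975, -0.185, 0.039, 69.05) n 3 total [ -6.    0.3 103.2] per row [-2.    0.08 34.4 ] w/row [-0.0001 -0.0012 -0.0001]
0.07 [303.  12.] 153 circ [ 0.4483 -0.152   0.0339] rect [ 0.4811 -0.151 ] [0.0031 0.025 ] 3.3 z [0.082 0.089]
0.07 [596. 173.] 2780 circ [0.6301 0.0049 0.0316] rect [ 0.6295 -0.0015] [0.0478 0.0612] 67.6 z [0.071 0.082]
0.07 [316. 223.] 1850 circ [ 0.5978 -0.1848  0.0318] rect [ 0.5978 -0.1852] [0.0665 0.0669] 61.3 z [0.072 0.082]
```

drive_tool(series=[[[-4.5, 0.5, 25], [0, 0, 0], 1], [[0, 0, 35], [0, 0, 0], 1], [[0, 0, 30], [0, 0, 0], 1], [[0, 0, 13], [0, 0, 0], 1], [[0, 0, 0], [0, 0, 0], 1]])

```text
t: 6.55
tcp_pos: [0.5948, -0.1838, 0.037]
tool_rot: [-0.004, 0.182, 0.983, 0.0]
force: [-0.8, -0.4, -1.0]
finger_gap: 1.002
gripper_force: 0.0
```

drive_tool(series=[[[0, 0, 0], [0, 0, 0], 1], [[0, 0, 0], [0, 0, 0], 0.3], [[0, 0, 0], [0, 0, 0], 0.3], [[0, 0, 0], [0, 0, 0], 0.3], [[0, 0, 0], [0, 0, 0], 0.3]])

```text
t: 6.97
tcp_pos: [0.6007, -0.1856, 0.0428]
tool_rot: [0.002, 0.182, 0.983, -0.0]
force: [0.0, -0.1, 7.5]
finger_gap: 0.797
gripper_force: 34.4
```

drive_tool(series=[[[0, 0, -30], [0, 0, 0], 0.3], [[0, 0, -40], [0, 0, 0], 0.3], [[0, 0, -40], [0, 0, 0], 0.3], [[0, 0, -30], [0, 0, 0], 0.3], [[0, 0, -16], [0, 0, 0], 0.3]])

```text
t: 7.38
tcp_pos: [0.6011, -0.1856, 0.2021]
tool_rot: [0.004, 0.182, 0.983, -0.0]
force: [1.3, -0.8, -0.3]
finger_gap: 0.801
gripper_force: 34.7
```

drive_tool(series=[[[20, -3, 0], [0, 0, 0], 0.3], [[38, -6, 0], [0, 0, 0], 0.3], [[38, -6, 0], [0, 0, 0], 0.3], [[36, -5, 0], [0, 0, 0], 0.3], [[18, -3, 0], [0, 0, 0], 0.3]])

```text
t: 7.8
tcp_pos: [0.4457, -0.1514, 0.1965]
tool_rot: [-0.002, 0.182, 0.983, 0.0]
force: [-0.2, 0.4, -0.4]
finger_gap: 0.802
gripper_force: 34.7
```

drive_tool(series=[[[0, 0, 0], [0, 0, 0], 0.3], [[0, 0, 0], [0, 0, 0], 0.3], [[0, 0, 0], [0, 0, 0], 0.3], [[0, 0, 0], [0, 0, 0], 0.3]])

```text
t: 8.13
tcp_pos: [0.4522, -0.1532, 0.1967]
tool_rot: [0.001, 0.182, 0.983, -0.0]
force: [0.1, 0.3, 0.1]
finger_gap: 0.802
gripper_force: 34.7
```

```bash
python3 - <<'E'
from h import *
from rig import r,imaging
plan(r,(.447,-.1515,.139,69.05))
p=look(imaging,[(.115,.145),(.21,.25)]);cv2.imwrite("pics/w3.png",p)
E
```

```text
t 8.13 p [ 0.4522 -0.1532  0.1967] th 69.05 gap 0.802 F [0.1 0.3 0.1] q6 0.04
(0.447, -0.1515, 0.139, 69.05) n 2 total [ 5.6 -0.2 57.7] per row [ 2.81 -0.12 28.87] w/row [ 0.0001  0.001  -0.    ]
0.115 [319. 171.] 1084 circ [ 0.447  -0.1514  0.0314] rect [ 0.4309 -0.1456] [0.0655 0.0304] 69.9 z [0.118 0.132]
0.21 [322. 300.] 14788 circ [ 0.4494 -0.1514  0.0316] rect [ 0.4502 -0.1506] [0.068  0.0656] 50.8 z [0.212 0.236]
```

View pics/w3.png

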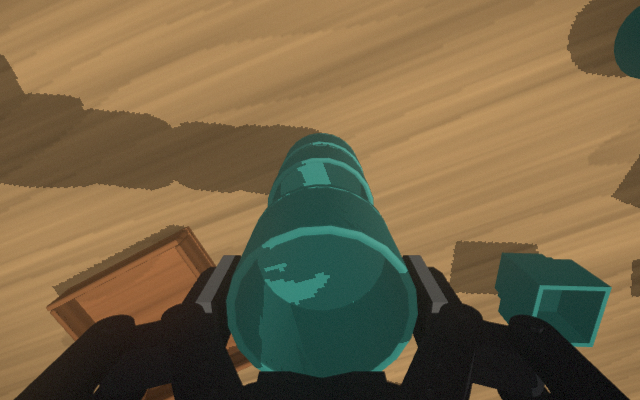

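The held cup's rim is at (322,300), upright and 2.4 mm off in x from the stack at (319,171). I'll correct that and lower.

drive_tool(series=[[[2.2, -1, 15], [0, 0, 0], 0.3], [[0, 0, 18], [0, 0, 0], 0.3], [[0, 0, 12], [0, 0, 0], 0.3], [[0, 0, 5], [0, 0, 0], 0.3], [[0, 0, 0], [0, 0, 0], 0.3]])

```text
t: 8.6
tcp_pos: [0.448, -0.1528, 0.145]
tool_rot: [-0.001, 0.182, 0.983, 0.0]
force: [-0.5, 0.4, -1.1]
finger_gap: 0.798
gripper_force: 34.6
```

drive_tool(series=[[[0, 0, 2], [0, 0, 0], 0.3], [[0, 0, 2], [0, 0, 0], 0.3], [[0, 0, 0], [0, 0, 0], 0.3], [[0, 0, 0], [0, 0, 0], 0.3]])

```text
t: 8.93
tcp_pos: [0.449, -0.1532, 0.143]
tool_rot: [0.001, 0.182, 0.983, -0.0]
force: [1.0, 0.9, -0.4]
finger_gap: 0.8
gripper_force: 34.7
```

drive_tool(series=[[[0, 0, 1.5], [0, 0, 0], 0.3], [[0, 0, 0], [0, 0, 0], 0.3], [[0, 0, 0], [0, 0, 0], 0.3]])

```text
t: 9.18
tcp_pos: [0.4498, -0.153, 0.1427]
tool_rot: [0.002, 0.182, 0.983, 0.0]
force: [-1.0, 0.7, 8.5]
finger_gap: 0.798
gripper_force: 35.3
```

drive_tool(series=[[[0, 0, 1], [0, 0, 0], 0.3], [[0, 0, 0], [0, 0, 0], 0.3], [[0, 0, -2], [0, 0, 0], 0.3], [[0, 0, 0], [0, 0, 0], 1], [[0, 0, 0], [0, 0, 0], 1]])

```text
t: 9.6
tcp_pos: [0.4483, -0.1531, 0.142]
tool_rot: [0.0, 0.182, 0.983, -0.0]
force: [0.7, 0.4, -0.1]
finger_gap: 1.0
gripper_force: 0.0
```

drive_tool(series=[[[0, 0, 0], [0, 0, 0], 1], [[0, 0, -20], [0, 0, 0], 1], [[0, 0, -35], [0, 0, 0], 1], [[0, 0, 0], [0, 0, 0], 1], [[0, 0, 0], [0, 0, 0], 1]])

```text
t: 10.02
tcp_pos: [0.4497, -0.1535, 0.1983]
tool_rot: [0.002, 0.182, 0.983, -0.0]
force: [0.2, 0.4, -0.4]
finger_gap: 1.003
gripper_force: 0.0
```

```bash
python3 - <<'E'
from h import *
from rig import r,imaging
look(imaging,[(.115,.145),(.165,.195)])
plan(r,(.599,.1915,.2,47.6),(.599,.1915,.14,47.6))
E
```

```text
0.115 [323. 166.] 598 circ [ 0.448  -0.1521  0.0337] rect [ 0.4231 -0.1433] [0.0563 0.0157] 70.4 z [0.118 0.144]
0.115 [321. 224.] 6050 circ [ 0.455  -0.1553  0.0202] rect [ 0.4535 -0.1548] [0.0605 0.0487] 65.6 z [0.134 0.141]
0.165 [314. 233.] 3564 circ [ 0.4467 -0.1516  0.0318] rect [ 0.4471 -0.1523] [0.0657 0.0668] 70.7 z [0.167 0.182]
t 10.07 p [ 0.4487 -0.1531  0.1971] th 69.04 gap 0.997 F [ 0.2 -0.4 -0.4] q6 0.04
(0.599, 0.1915, 0.2, 47.6) n 10 total [-17.1 375.6  -2.9] per row [-1.71 37.56 -0.29] w/row [0.     0.0001 0.0374]
(0.599, 0.1915, 0.14, 47.6) n 2 total [ 0.  0. 60.] per row [ 0.  0. 30.] w/row [0. 0. 0.]
```

drive_tool(series=[[[0, 22, -10], [0, 0, 0], 1], [[-1.7, 40, 0], [0, 0, 0], 1], [[-1.7, 40, 0], [0, 0, 0], 1], [[-1.7, 40, 0], [0, 0, 0], 1], [[-1.7, 40, 0], [0, 0, 0], 1]])

```text
t: 10.48
tcp_pos: [0.5191, 0.0161, 0.2053]
tool_rot: [-0.001, 0.182, 0.983, -0.0]
force: [0.2, -0.5, 0.7]
finger_gap: 0.999
gripper_force: 0.0
```

drive_tool(series=[[[-1.7, 40, 0], [0, 0, 0], 1], [[-1.7, 40, 0], [0, 0, 0], 1], [[-1.7, 40, 0], [0, 0, 0], 1], [[-1.7, 40, 10], [0, 0, 0], 1], [[-1.7, 33, 15], [0, 0, 0], 1]])

```text
t: 10.9
tcp_pos: [0.5977, 0.1947, 0.1811]
tool_rot: [0.001, 0.181, 0.983, 0.0]
force: [0.3, -0.3, -0.7]
finger_gap: 1.004
gripper_force: 0.0
```

drive_tool(series=[[[0, 0, 15], [0, 0, 0.094], 1], [[0, 0, 15], [0, 0, 0.094], 1], [[0, 0, 15], [0, 0, 0.094], 1], [[0, 0, 0], [0, 0, 0.092], 1], [[0, 0, 0], [0, 0, 0], 1]])

```text
t: 11.32
tcp_pos: [0.5945, 0.1913, 0.1335]
tool_rot: [-0.002, 0.362, 0.932, -0.002]
force: [0.2, -0.8, -0.1]
finger_gap: 0.998
gripper_force: 0.0
```

drive_tool(series=[[[0, 0, 0], [0, 0, 0], 1], [[0, 0, 0], [0, 0, 0], 1], [[0, 0, 0], [0, 0, 0], 1]])

```text
t: 11.57
tcp_pos: [0.5969, 0.1917, 0.1371]
tool_rot: [0.0, 0.361, 0.933, 0.0]
force: [-0.0, 0.5, -0.0]
finger_gap: 1.002
gripper_force: 0.0
```

```bash
python3 - <<'E'
from h import *
from rig import r,imaging
p=look(imaging,[(.07,.09)])
plan(r,(.599,.1915,.14,47.6)); cv2.imwrite("pics/w4.png",p)
E
```

```text
0.07 [92. 58.] 8221 circ [0.4489 0.164  0.0275] rect [0.4482 0.1614] [0.066  0.0616] 47.6 z [0.072 0.082]
0.07 [326. 218.] 2829 circ [0.5992 0.1931 0.0314] rect [0.5997 0.1919] [0.0608 0.0617] 48.1 z [0.072 0.082]
t 11.62 p [0.597  0.1918 0.1373] th 47.66 gap 1.001 F [ 0.1  0.5 -0.1] q6 1.05
(0.599, 0.1915, 0.14, 47.6) n 1 total [-1.7  1.2 -2.7] per row [-1.65  1.16 -2.74] w/row [0.0008 0.0005 0.0011]
```

Square1 is at (326,218) in the wrist frame, aligned with the fingers (yaw 48°).

drive_tool(series=[[[-1.8, 1.7, 25], [0, 0, 0], 1], [[0, 0, 33], [0, 0, 0], 1], [[0, 0, 28], [0, 0, 0], 1], [[0, 0, 12], [0, 0, 0], 1], [[0, 0, 0], [0, 0, 0], 1]])

```text
t: 12.03
tcp_pos: [0.5964, 0.1908, 0.0355]
tool_rot: [-0.002, 0.361, 0.932, -0.002]
force: [-0.6, -0.2, -0.4]
finger_gap: 0.999
gripper_force: 0.0
```

drive_tool(series=[[[0, 0, 0], [0, 0, 0], 1], [[0, 0, 0], [0, 0, 0], 0.3], [[0, 0, 0], [0, 0, 0], 0.3], [[0, 0, 0], [0, 0, 0], 0.3], [[0, 0, 0], [0, 0, 0], 0.3]])

```text
t: 12.45
tcp_pos: [0.6007, 0.1922, 0.0408]
tool_rot: [0.002, 0.362, 0.932, 0.001]
force: [-1.2, 0.2, 6.1]
finger_gap: 0.713
gripper_force: 33.3
```

drive_tool(series=[[[0, 0, 0], [0, 0, 0], 0.3], [[0, 0, -30], [0, 0, 0], 0.3], [[0, 0, -40], [0, 0, 0], 0.3], [[0, 0, -30], [0, 0, 0], 0.3], [[0, 0, -6], [0, 0, 0], 0.3]])

```text
t: 12.87
tcp_pos: [0.6026, 0.193, 0.1513]
tool_rot: [0.004, 0.361, 0.932, 0.003]
force: [1.5, 0.5, -0.4]
finger_gap: 0.712
gripper_force: 33.6
```

drive_tool(series=[[[-20, -16, 0], [0, 0, 0], 0.3], [[-32, -25, 0], [0, 0, 0], 0.3], [[-32, -25, 0], [0, 0, 0], 0.3], [[-32, -25, 0], [0, 0, 0], 0.3], [[-32, -25, 0], [0, 0, 0], 0.3]])

```text
t: 13.28
tcp_pos: [0.63, 0.0048, 0.1446]
tool_rot: [-0.0, 0.361, 0.933, -0.0]
force: [1.1, -0.2, -0.8]
finger_gap: 0.708
gripper_force: 33.6
```

drive_tool(series=[[[0, 0, 0], [0, 0, -0.086], 0.3], [[0, 0, 0], [0, 0, -0.086], 0.3], [[0, 0, 0], [0, 0, -0.086], 0.3], [[0, 0, 0], [0, 0, -0.086], 0.3], [[0, 0, 0], [0, 0, 0], 0.3]])

```text
t: 13.7
tcp_pos: [0.6299, 0.0061, 0.1443]
tool_rot: [-0.0, 0.196, 0.981, -0.0]
force: [-0.5, -0.5, -0.5]
finger_gap: 0.71
gripper_force: 33.5
```

drive_tool(series=[[[0, 0, 0], [0, 0, 0], 0.3], [[0, 0, 0], [0, 0, 0], 0.3], [[0, 0, 0], [0, 0, 0], 0.3]])

```text
t: 13.95
tcp_pos: [0.6301, 0.0065, 0.1447]
tool_rot: [-0.0, 0.197, 0.98, -0.0]
force: [0.6, -0.7, -1.2]
finger_gap: 0.711
gripper_force: 33.5
```

```bash
python3 - <<'E'
from h import *
from rig import r,imaging
plan(r,(.6305,.006,.09,67.4))
p=look(imaging,[(.065,.09),(.165,.2)]); cv2.imwrite("pics/w5.png",p)
E
```

```text
t 13.95 p [0.6301 0.0065 0.1447] th 67.27 gap 0.711 F [ 0.6 -0.7 -1.2] q6 0.41
(0.6305, 0.006, 0.09, 67.4) n 2 total [-0.6 -0.3 54.7] per row [-0.29 -0.16 27.34] w/row [-0.     -0.0001 -0.0011]
0.065 [ 3. 46.] 354 circ [ 0.4455 -0.1519  0.0351] rect [ 0.4663 -0.1257] [0.0055 0.0343] 51.4 z [0.065 0.07 ]
0.065 [317. 178.] 1161 circ [ 0.6742 -0.0126  0.0757] rect [0.612  0.0144] [0.0606 0.0173] 67.8 z [0.07  0.082]
0.165 [321. 293.] 14865 circ [0.6285 0.0079 0.0311] rect [0.6286 0.008 ] [0.0614 0.0594] 67.1 z [0.167 0.186]
```

View pics/w5.png

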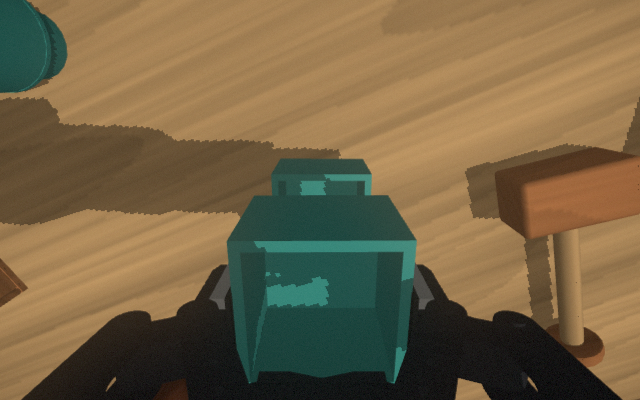

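The held square (rim at (321,293)) is parallel to square2 (rim at (317,178)) to within 0.7°, and needs a shift of about 3 mm.

drive_tool(series=[[[-2.8, -0.8, 0], [0, 0, 0], 0.3], [[0, 0, 12], [0, 0, 0], 0.3], [[0, 0, 18], [0, 0, 0], 0.3], [[0, 0, 12], [0, 0, 0], 0.3], [[0, 0, 6], [0, 0, 0], 0.3]])

```text
t: 14.42
tcp_pos: [0.6315, 0.0045, 0.095]
tool_rot: [-0.001, 0.197, 0.98, -0.0]
force: [-0.0, 0.7, -1.5]
finger_gap: 0.709
gripper_force: 33.6
```

drive_tool(series=[[[0, 0, 3], [0, 0, 0], 0.3], [[0, 0, 1], [0, 0, 0], 0.3], [[0, 0, 1], [0, 0, 0], 0.3], [[0, 0, 0], [0, 0, 0], 0.3], [[0, 0, 0], [0, 0, 0], 0.3]])

```text
t: 14.83
tcp_pos: [0.6331, 0.0045, 0.0926]
tool_rot: [0.001, 0.197, 0.98, 0.0]
force: [0.4, 0.6, -1.0]
finger_gap: 0.709
gripper_force: 33.6
```

drive_tool(series=[[[0, 0, 1.5], [0, 0, 0], 0.3], [[0, 0, 0], [0, 0, 0], 0.3], [[0, 0, 0], [0, 0, 0], 0.3]])

```text
t: 15.08
tcp_pos: [0.6332, 0.0046, 0.091]
tool_rot: [0.001, 0.197, 0.98, 0.0]
force: [0.4, -0.1, 1.5]
finger_gap: 0.711
gripper_force: 33.7
```

drive_tool(series=[[[0, 0, 1.5], [0, 0, 0], 0.3], [[0, 0, 0], [0, 0, 0], 0.3], [[0, 0, 0], [0, 0, 0], 0.3]])

```text
t: 15.33
tcp_pos: [0.6335, 0.0048, 0.0909]
tool_rot: [0.001, 0.197, 0.98, 0.001]
force: [-1.1, 1.1, 8.2]
finger_gap: 0.709
gripper_force: 34.6
```

drive_tool(series=[[[0, 0, 0.5], [0, 0, 0], 0.3], [[0, 0, -2], [0, 0, 0], 0.3], [[0, 0, 0], [0, 0, 0], 1], [[0, 0, 0], [0, 0, 0], 1], [[0, 0, 0], [0, 0, 0], 1]])

```text
t: 15.75
tcp_pos: [0.6323, 0.0045, 0.09]
tool_rot: [-0.0, 0.197, 0.98, -0.0]
force: [0.3, -0.1, -0.0]
finger_gap: 1.005
gripper_force: 0.0
```

drive_tool(series=[[[0, 0, -25], [0, 0, 0], 1], [[0, 0, -40], [0, 0, 0], 1], [[0, 0, 0], [0, 0, 0], 1], [[0, 0, 0], [0, 0, 0], 1]])

```text
t: 16.08
tcp_pos: [0.6347, 0.0045, 0.1579]
tool_rot: [0.003, 0.197, 0.98, 0.001]
force: [-0.5, -1.1, -0.7]
finger_gap: 1.002
gripper_force: 0.0
```

```bash
python3 - <<'E'
from h import *
from rig import r,imaging
look(imaging,[(.07,.09),(.115,.145)])
plan(r,(.4465,.162,.155,67.3),(.4465,.162,.04,67.3),(.4465,.162,.25,67.3),(.545,-.3725,.25,67.3),(.545,-.3725,.048,67.3))
E
```

```text
0.07 [ 6. 37.] 908 circ [ 0.4467 -0.1507  0.0334] rect [ 0.4666 -0.1282] [0.0103 0.0436] 50.1 z [0.07 0.08]
0.07 [303. 161.] 210 circ [ 82.1716 -34.1789  88.4452] rect [0.6001 0.0066] [0.0338 0.0009] 67.1 z [0.072 0.089]
0.07 [320. 219.] 4876 circ [0.6397 0.0021 0.0188] rect [0.6387 0.0026] [0.0535 0.0416] 68.0 z [0.084 0.087]
0.115 [316. 224.] 4235 circ [0.6313 0.0053 0.0314] rect [0.6322 0.005 ] [0.0607 0.0611] 67.3 z [0.117 0.132]
t 16.13 p [0.6332 0.0045 0.156 ] th 67.32 gap 0.997 F [-0.8 -0.4 -0. ] q6 0.4
(0.4465, 0.162, 0.155, 67.3) n 7 total [233.   73.3   0.6] per row [33.29 10.47  0.09] w/row [0.0001 0.0003 0.0001]
(0.4465, 0.162, 0.04, 67.3) n 3 total [  0.   0. 115.] per row [ 0.    0.   38.33] w/row [0. 0. 0.]
(0.4465, 0.162, 0.25, 67.3) n 6 total [   0.    0. -210.] per row [  0.   0. -35.] w/row [0. 0. 0.]
(0.545, -0.3725, 0.25, 67.3) n 14 total [-297.1 -455.1    0. ] per row [-21.22 -32.51   0.  ] w/row [0. 0. 0.]
(0.545, -0.3725, 0.048, 67.3) n 5 total [  0.   0. 202.] per row [ 0.   0.  40.4] w/row [0. 0. 0.]
```

The squares are nested, with the upper rim reading 0.132. Next is the pot.

drive_tool(series=[[[22, 7, -5], [0, 0, 0], 1], [[38, 12, 0], [0, 0, 0], 1], [[38, 12, 0], [0, 0, 0], 1], [[38, 12, 0], [0, 0, 0], 1], [[38, 12, 0], [0, 0, 0], 1]])

```text
t: 16.55
tcp_pos: [0.4904, 0.1227, 0.1585]
tool_rot: [-0.002, 0.197, 0.98, -0.001]
force: [-0.0, 1.5, -0.4]
finger_gap: 1.002
gripper_force: 0.0
```

drive_tool(series=[[[38, 12, 10], [0, 0, 0], 1], [[21, 6.3, 10], [0, 0, 0], 1], [[0, 0, 0], [0, 0, 0], 1], [[0, 0, 0], [0, 0, 0], 1], [[0, 0, 0], [0, 0, 0], 1]])

```text
t: 16.97
tcp_pos: [0.446, 0.1618, 0.1397]
tool_rot: [-0.0, 0.197, 0.981, -0.0]
force: [0.5, -0.5, 0.1]
finger_gap: 0.999
gripper_force: 0.0
```

```bash
python3 - <<'E'
from h import *
from rig import r,imaging
look(imaging,[(.07,.09)])
plan(r,(.4465,.162,.04,67.3))
E
```

```text
0.07 [322. 217.] 4380 circ [0.4455 0.163  0.0276] rect [0.4462 0.1624] [0.0639 0.065 ] 66.7 z [0.076 0.082]
t 17.02 p [0.4466 0.1617 0.1401] th 67.28 gap 0.999 F [ 0.9 -0.  -0.8] q6 0.74
(0.4465, 0.162, 0.04, 67.3) n 3 total [  0.3   0.3 100.1] per row [ 0.1   0.09 33.35] w/row [-0.      0.0001 -0.0001]
```

drive_tool(series=[[[0, 1, 22], [0, 0, 0], 1], [[0, 0, 33], [0, 0, 0], 1], [[0, 0, 30], [0, 0, 0], 1], [[0, 0, 12], [0, 0, 0], 1], [[0, 0, 0], [0, 0, 0], 1]])

```text
t: 17.43
tcp_pos: [0.4448, 0.1612, 0.0404]
tool_rot: [-0.002, 0.198, 0.98, -0.002]
force: [-0.0, 0.1, -0.4]
finger_gap: 0.997
gripper_force: 0.0
```

drive_tool(series=[[[0, 0, 0], [0, 0, 0], 1], [[0, 0, 0], [0, 0, 0], 0.3], [[0, 0, 0], [0, 0, 0], 0.3], [[0, 0, 0], [0, 0, 0], 0.3], [[0, 0, 0], [0, 0, 0], 0.3]])

```text
t: 17.85
tcp_pos: [0.4481, 0.1631, 0.0449]
tool_rot: [0.002, 0.197, 0.98, 0.001]
force: [1.0, -0.8, 7.0]
finger_gap: 0.755
gripper_force: 34.1
```

drive_tool(series=[[[0, 0, 0], [0, 0, 0], 0.3], [[0, 0, -30], [0, 0, 0], 0.3], [[0, 0, -40], [0, 0, 0], 0.3], [[0, 0, -40], [0, 0, 0], 0.3], [[0, 0, -40], [0, 0, 0], 0.3]])

```text
t: 18.27
tcp_pos: [0.4453, 0.1628, 0.1951]
tool_rot: [-0.0, 0.196, 0.981, -0.0]
force: [1.6, 0.0, -1.4]
finger_gap: 0.754
gripper_force: 34.7
```

drive_tool(series=[[[0, 0, -40], [0, 0, 0], 0.3], [[-12, -20, -20], [0, 0, 0], 0.3], [[-21, -33, 0], [0, 0, 0], 0.3], [[-21, -33, 0], [0, 0, 0], 0.3], [[-21, -33, 0], [0, 0, 0], 0.3]])

```text
t: 18.68
tcp_pos: [0.4698, 0.0233, 0.2544]
tool_rot: [0.001, 0.196, 0.981, 0.0]
force: [0.6, -0.3, -1.5]
finger_gap: 0.751
gripper_force: 34.6
```

```bash
python3 - <<'E'
from h import *
from rig import r
plan(r,(.545,-.3725,.25,67.3),(.545,-.3725,.048,67.3))
E
```

```text
t 18.68 p [0.4698 0.0233 0.2544] th 67.43 gap 0.751 F [ 0.6 -0.3 -1.5] q6 0.44
(0.545, -0.3725, 0.25, 67.3) n 10 total [-221.3 -336.6    4.4] per row [-22.13 -33.66   0.44] w/row [0.0001 0.0002 0.0002]
(0.545, -0.3725, 0.048, 67.3) n 5 total [  0.   0. 202.] per row [ 0.   0.  40.4] w/row [0. 0. 0.]
```

drive_tool(series=[[[-22, -33.5, 0], [0, 0, 0], 0.3], [[-22, -33.5, 0], [0, 0, 0], 0.3], [[-22, -33.5, 0], [0, 0, 0], 0.3], [[-22, -33.5, 0], [0, 0, 0], 0.3], [[-22, -33.5, 0], [0, 0, 0], 0.3]])

```text
t: 19.1
tcp_pos: [0.5062, -0.1745, 0.2536]
tool_rot: [0.0, 0.197, 0.98, 0.0]
force: [0.1, -0.8, -0.3]
finger_gap: 0.749
gripper_force: 34.6
```

drive_tool(series=[[[-22, -33.5, 0], [0, 0, 0], 0.3], [[-22, -33.5, 0], [0, 0, 0], 0.3], [[-22, -33.5, 0], [0, 0, 0], 0.3], [[-22, -33.5, 10], [0, 0, 0], 0.3], [[-20, -30, 10], [0, 0, 0], 0.3]])

```text
t: 19.52
tcp_pos: [0.5432, -0.3683, 0.2338]
tool_rot: [0.001, 0.197, 0.98, -0.0]
force: [1.7, 0.8, -1.3]
finger_gap: 0.747
gripper_force: 34.7
```

drive_tool(series=[[[0, 0, 35], [0, 0, 0], 0.3], [[0, 0, 40], [0, 0, 0], 0.3], [[0, 0, 40], [0, 0, 0], 0.3], [[0, 0, 30], [0, 0, 0], 0.3], [[0, 0, 15], [0, 0, 0], 0.3]])

```text
t: 19.93
tcp_pos: [0.5397, -0.3636, 0.0682]
tool_rot: [-0.004, 0.197, 0.98, 0.002]
force: [-0.5, 1.3, -1.4]
finger_gap: 0.753
gripper_force: 34.6
```

drive_tool(series=[[[0, 0, 0], [0, 0, 0], 0.3], [[0, 0, 0], [0, 0, 0], 0.3], [[0, 0, 0], [0, 0, 0], 0.3]])

```text
t: 20.18
tcp_pos: [0.5439, -0.3663, 0.0749]
tool_rot: [0.001, 0.197, 0.98, -0.0]
force: [0.3, -1.1, -0.3]
finger_gap: 0.752
gripper_force: 34.6
```

```bash
python3 - <<'E'
from h import *
from rig import r
plan(r,(.545,-.3725,.05,67.3))
E
```

```text
t 20.18 p [ 0.5439 -0.3663  0.0749] th 67.33 gap 0.752 F [ 0.3 -1.1 -0.3] q6 -0.2
(0.545, -0.3725, 0.05, 67.3) n 1 total [-3.3 -5.3 25. ] per row [-3.3  -5.3  24.95] w/row [-0.0004  0.0026  0.0005]
```

drive_tool(series=[[[-3, -5, 10], [0, 0, 0], 0.3], [[0, 0, 10], [0, 0, 0], 0.3], [[0, 0, 3], [0, 0, 0], 0.3], [[0, 0, 0], [0, 0, 0], 0.3], [[0, 0, 0], [0, 0, 0], 0.3]])

```text
t: 20.6
tcp_pos: [0.5442, -0.3723, 0.0509]
tool_rot: [0.001, 0.197, 0.98, -0.001]
force: [0.2, -1.4, 2.2]
finger_gap: 0.754
gripper_force: 34.8
```

drive_tool(series=[[[0, 0, 1.5], [0, 0, 0], 0.3], [[0, 0, 0], [0, 0, 0], 0.3], [[0, 0, 0], [0, 0, 0], 0.3]])

```text
t: 20.85
tcp_pos: [0.5442, -0.3723, 0.0509]
tool_rot: [0.001, 0.197, 0.98, -0.001]
force: [-3.3, -0.2, 10.7]
finger_gap: 0.749
gripper_force: 35.6
```

drive_tool(series=[[[0, 0, 1], [0, 0, 0], 0.3], [[0, 0, 0], [0, 0, 0], 0.3], [[0, 0, 0], [0, 0, 0], 0.3]])

```text
t: 21.1
tcp_pos: [0.5442, -0.3724, 0.0508]
tool_rot: [0.001, 0.197, 0.98, -0.001]
force: [-4.2, 0.1, 14.4]
finger_gap: 0.754
gripper_force: 36.0
```

Contact with the tray floor at 0.051. Release, rise and back away.

drive_tool(series=[[[0, 0, -2], [0, 0, 0], 0.3], [[0, 0, 0], [0, 0, 0], 1], [[0, 0, 0], [0, 0, 0], 1], [[0, 0, 0], [0, 0, 0], 1], [[0, 0, -20], [0, 0, 0], 1]])

```text
t: 21.52
tcp_pos: [0.5408, -0.3694, 0.0653]
tool_rot: [-0.004, 0.197, 0.98, 0.002]
force: [0.2, 0.6, -0.9]
finger_gap: 0.998
gripper_force: 0.0
```

drive_tool(series=[[[0, 0, -35], [0, 0, 0], 1], [[0, 0, -40], [0, 0, 0], 1], [[0, 0, -40], [0, 0, 0], 1], [[0, 0, -40], [0, 0, 0], 1], [[20, -10, -20], [0, 0, 0], 1]])

```text
t: 21.93
tcp_pos: [0.5259, -0.3738, 0.2493]
tool_rot: [0.004, 0.195, 0.981, -0.001]
force: [0.1, -0.4, -0.7]
finger_gap: 0.996
gripper_force: 0.0
```

drive_tool(series=[[[35, -20, 0], [0, 0, 0], 1], [[35, -20, 0], [0, 0, 0], 1], [[20, -10, 0], [0, 0, 0], 1], [[0, 0, 0], [0, 0, 0], 1], [[0, 0, 0], [0, 0, 0], 1]])

```text
t: 22.35
tcp_pos: [0.418, -0.3845, 0.2448]
tool_rot: [0.0, 0.197, 0.98, 0.0]
force: [0.4, 0.4, 1.0]
finger_gap: 1.002
gripper_force: 0.0
```

```bash
python3 - <<'E'
from h import *
from rig import r,imaging
plan(r)
p,d=imaging.read_camera("top");q,e=imaging.read_camera("scene");cv2.imwrite("pics/end.png",cv2.resize(np.vstack([p[90:290],q[40:340]]),None,fx=1.15,fy=1.15))
X=cloud(d,imaging.get_calibration("top"));m=teal(p)&(d>0)
N,L,S,C=cv2.connectedComponentsWithStats(m.astype(np.uint8))
for i in range(1,N):
    if S[i,4]>60: P=X[L==i]; z=np.percentile(P[:,2],97); print(C[i].round(),z.round(3),circ(P[P[:,2]>z-.01]).round(3))
E
```

```text
t 22.35 p [ 0.418  -0.3845  0.2448] th 67.22 gap 1.002 F [0.4 0.4 1. ] q6 -0.35
[318. 185.] 0.131 [0.629 0.004 0.032]
[453. 220.] 0.088 [ 0.54  -0.369  0.028]
[379. 256.] 0.181 [ 0.445 -0.152  0.032]
```

View pics/end.png

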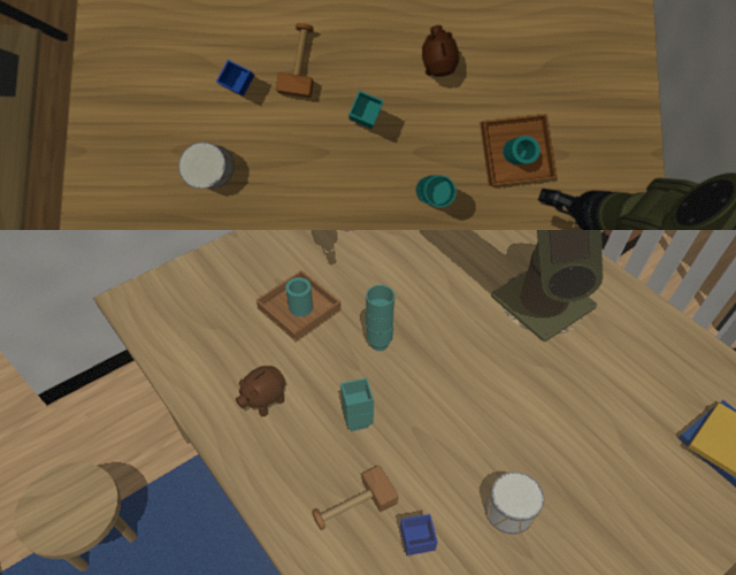

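The round stack at (380,318) is upright with its rim at 0.181. The square stack at (358,404) has its rim at 0.131. The pot stands in the tray at (299,297), rim at about 0.088, and the bystanders are unmoved.

```bash
python3 -c "
from rig import close_job; print(close_job())"
```

```text
the job is handed in; nothing more can be done
None
```

Job handed in at about 22 s: the three round cups are nested in one stack, the two square cups in another, the pot is upright in the tray, and the drum, piggy bank and hammer look untouched in the final pictures; no verdict came back.

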